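# Ready the mantel burner for lighting

### The job

Get the tabletop burner ready for lighting: the glass jar left standing on its closed shutter has to come off first, so set it down gently and upright on the clear end of the mirrored tray, leaving the ornaments there alone. Then slide the small filler slide by its round knob fully home against its stop so that the filler hole is shut, and only after that slide the long shutter by its bar grip until half of the burner's mouth is uncovered, its end edge level with the engraved marks, and let go.

Things in the scene. Friction and masses are not known exactly. Their poses are not given: they have to be found in the camera images.
- burner: Tabletop ethanol burner, a heavy dark-coated steel trough 180 mm (its x) by 380 mm (its y) by 70 mm high that does not move; origin at the centre of its underside, deck at z = 70 mm, front looks to its -x, yawed at most 0.2 rad. Two parallel slides run along its y: rear row the long shutter, front row the small filler slide. Rails and stop bars stand 8 to 10 mm above the deck.
- mouth (a point): Deck-level centre of the long burner mouth, 44 mm (burner's x) by 150 mm (y), in the rear row (burner x = +42, y = -90 mm). Short dark marks engraved on its two rails stand level with this point and show half open.
- filler_hole (a point): Deck-level centre of the filler hole, 38 mm (burner's x) by 46 mm (y), at the left end of the front row (burner x = -45, y = +125 mm).
- filler (a joint): Filler slide travel in m along the burner's +y (stays where it is left, about 2.5 N of sliding friction): 0 = filler hole fully open, 0.065 = fully home, hole covered, plate against its end stop. Starts 0 to 0.025. The plate is 56 mm (x) by 74 mm (y) by 4 mm, its top 75 mm above the slate.
- filler_knob (a point): Centre of the top of the filler slide's upright round steel knob, diameter 24 mm, 40 mm tall above its plate, 115 mm above the slate; the knob stands at the plate's centre.
- shutter (a joint): Shutter travel in m along the burner's +y (stays where it is left, about 2.5 N of sliding friction): 0 = mouth shut, 0.165 = fully open, 0.085 = half of the mouth uncovered, the plate's -y end edge level with the marks. Starts 0 to 0.02. The plate is 66 mm (x) by 170 mm (y) by 4 mm, its top 75 mm above the slate.
- shutter_grip (a point): Centre of the top of the shutter's steel bar grip. The bar is 52 mm across the track (burner's x), 14 mm thick along it (burner's y) and 26 mm high, on two short posts; its top is 115 mm above the slate. It stands 60 mm to +y of the plate's centre.
- jar: Round empty glass jar with a closed stainless screw lid, upright; glass body diameter 56 mm, lid diameter 58 mm and 18 mm high, whole height 88 mm, about 0.22 kg. Origin at the centre of its underside, its z up. It starts standing on the shutter plate, between the rails, at the end away from the bar grip.
- tray: Mirrored glass tray that does not move, 280 mm (its x) by 200 mm (its y), origin at the centre of its underside, glass surface at z = 8 mm, metal rim 6 mm wide rising to z = 14 mm. Yawed at most 0.2 rad. Three ornaments stand on its half nearer the robot (x = -110 to -20 mm); the far half (x above +20 mm) is clear; its middle is x = +75 mm, y = 0.
- tealight: Silver aluminium tealight cup with its candle, diameter 58 mm, 24 mm high, on the tray; origin at the centre of its underside. To be left alone.
- ring_cone: White porcelain ring cone, base diameter 62 mm, 95 mm high, on the tray; origin at the centre of its underside. To be left alone.
- wood_top: Wooden spinning top lying on its side on the tray, about 64 mm across and 75 mm long; origin on the tray under its middle. To be left alone.
Things that resemble listed ones, but are neither listed nor needed, are in the scene too. What is shaped like the jar but pink or yellow is not meant.

How it is judged:
By the outcome, as a careful person would: the job done as asked, in the order asked, and still so for the second after the job is handed in, with the robot touching nothing.
It also fails if it takes over 61 s, if anything falls off the work surface, if the arm or the gripper's body presses on something with over 40 N, if the wrist force passes 120 N, or if a joint passes its speed limit or range.

### The arm

A 6-joint arm with a two-finger parallel gripper is mounted at the origin on the work surface. World frame = base frame: x ahead of the robot, y to its left, z up, the work surface at z = 0. Lengths are in mm, angles in degrees, forces in N, time in s.
With the tool pointing down it reaches from about 425 to 950 mm from the base axis. Payload 14.7 kg.
Tool frame: the origin (TCP) lies at the very end of the fingers, on their centre line; the grasp point (between the pads) lies grip_depth behind it (grip_depth is the distance from the TCP to the grasp point, in mm); z points along the fingers, y is the line along which they close (so a half turn about z gives the same grasp; the last joint's range is limited). The gripper opens to 85 mm and grips with 20 to 120 N. Pads are 22 mm wide; open, the fingers measure 114 mm over their backs; the gripper's body (76 mm by 85 mm) begins 54 mm behind the grasp point. The pads swing forward as they close: fully open they stand 13 mm farther back than shut.
Start: joints at [-73.201, 27.513, 91.461, -0, 61.026, -2.67], TCP at [216.66, -612.822, 231.297] pointing down, gripper open.
Joint ranges: [-157.49, 157.49], [-46.99, 117.5], [13.45, 153.17], [-89.5, 269.5], [5.16, 153.95], [-167.48, 167.48]. Speed limits (degrees/s): [108.29, 108.29, 136.94, 172.46, 172.46, 172.46].

### API

Orientations are given as [roll, pitch, yaw] about the fixed x, y, z axes, in that order (R = Rz(yaw) Ry(pitch) Rx(roll)).
In Python, from station import * gives the robot as it stands. The module is installed in compiled form; this text tells all that it offers.
- The arm moves only by the shell command python3 -m handwheel 'ROWS' [FORCE]. ROWS is JSON, a list of rows, each a list of 3 entries, a list of its own where there are three numbers: the shift along the world's x, y, z in units of 30 mm (1.0 is 30 mm), then the turn, a rotation vector about the world's x, y, z in units of 5 degrees (1.0 is 5 degrees), then the opening, from 0 (shut) to 1 (fully open). A call has 1 to 10 rows; each row shifts and turns the commanded pose from where the row before left it; what a row does not reach is not made up. A row lasts 1/10 s, in which the tool goes at most 50 mm and 8.59 degrees, less where a joint would pass 70% of its speed; a pose out of reach is approached as far as the arm can. A call is refused whole if a number of a shift passes 1 or a number of a turn 1, either way. A call with a gripper value outside its range is refused whole. The fingers move at their own pace and stop on an object; FORCE is the grip in N (left out, the last holds). Time passes only in rows, so rows that do not move let the fingers close. It gives the time, the measured TCP pose, the force, the opening and the grip force at its end, in the units of the state.
- get_obs(): the state, without advancing time (a new reading comes with each control period).
- read_camera(name): name is "scene" or "top"; returns a dict with "pixels" (384x512x3 uint8, red, green, blue), "K" (3x3 intrinsics, pixels), "rvec" (rotation vector, rad) and "tvec" (3), from world to camera coordinates, as OpenCV has them. Camera axes: x right, y down, z forward; pixel columns grow to the right and rows downward; lengths in mm; the calibration is good to about 2 mm. A picture is of the moment at which its call begins. There is no depth.
- hand_in(): hands the job in; it is judged then, once.
Trained networks look in the newest picture that a camera, given by its name, has taken for a name from the list of things; names that differ only in an ending like _2 or _b are one class to them, and where a whole thing is asked for, a point or a joint stands for the part that bears it (a point fixed in the world has none). Each returns a list of dicts, best first, with "confidence" (0 to 1); they miss things now and then, are a little off and sometimes report something else, mostly with a low value. They report only what shows in the picture. A call takes as long as a camera call. They do not tell look-alikes from the thing itself.
- cut_out(camera, name): "region" (384x512 bool, what is visible of it) and "box" ([left, top, width, height] in pixels, round what is visible of it).
The state is a dict: "t": time; "joint_positions": joint angles; "qd": joint speeds; "joint_efforts": joint torques, N m; "position": TCP position; "orientation": TCP orientation; "wrist_force": force on the tool from outside, world axes, zero at the start; "moment": the same for the moment, N m; "width": finger opening in mm; "grasp_force": force on a finger pad.
Only numpy, scipy, OpenCV 4.12 (cv2) and the standard library are available. Lean on these libraries where they do the work, as an engineer would, in place of code of your own. Each camera call takes 0.05 s, during which the arm holds its last target. There are 200 camera calls.

## Working session

There is one attempt and no reset: what is moved stays moved. The work goes in short steps, Python scripts to look and compute and a shell command to move; the robot and the scene stay as the last step left them, time stands still between calls to the robot, and variables do not carry over. Pictures are saved under pics/ and viewed, at most 10 in all, crops included, and the job is handed in when it is done.

```bash
mkdir -p pics; cat > h.py <<'E'
from station import *
import numpy as np, cv2
def snap(n,f):
    c=read_camera(n); cv2.imwrite('pics/'+f,c['pixels'][:,:,::-1]); return c
def ray(c,u,v,z):
    R=cv2.Rodrigues(np.array(c['rvec'],float))[0];K=np.array(c['K']);t=np.array(c['tvec'],float).ravel()
    o=-R.T@t; d=R.T@np.linalg.inv(K)@[u,v,1]; return o+d*(z-o[2])/d[2]
def proj(c,P): return cv2.projectPoints(np.array(P,float).reshape(-1,3),np.array(c['rvec'],float),np.array(c['tvec'],float),np.array(c['K'],float),None)[0].reshape(-1,2)
E
python3 - <<'E'
from h import *
for n in('scene','top'):
    c=snap(n,n+'0.png')
    R=cv2.Rodrigues(np.array(c['rvec'],float))[0];print(n,-R.T@np.array(c['tvec']).ravel(),c['K'][0][0])
    for k in('jar','burner','tray','filler_knob','shutter_grip','tealight','ring_cone','wood_top'):
        print(k,[(round(d['confidence'],2),list(np.round(d['box']))) for d in cut_out(n,k)][:4])
a=cv2.imread('pics/scene0.png');b=cv2.imread('pics/top0.png')
print(get_obs())
E
```

```text
scene [1367.89978324  541.97304425  997.30196945] 457.31220462732495
jar [(0.93, [np.float64(207.0), np.float64(144.0), np.float64(15.0), np.float64(22.0)]), (0.81, [np.float64(136.0), np.float64(157.0), np.float64(19.0), np.float64(28.0)]), (0.79, [np.float64(169.0), np.float64(153.0), np.float64(15.0), np.float64(36.0)]), (0.66, [np.float64(120.0), np.float64(185.0), np.float64(25.0), np.float64(30.0)])]
burner [(0.82, [np.float64(151.0), np.float64(155.0), np.float64(136.0), np.float64(86.0)])]
tray [(0.63, [np.float64(300.0), np.float64(189.0), np.float64(104.0), np.float64(88.0)])]
filler_knob [(0.57, [np.float64(234.0), np.float64(177.0), np.float64(27.0), np.float64(16.0)])]
shutter_grip [(0.78, [np.float64(159.0), np.float64(172.0), np.float64(53.0), np.float64(30.0)])]
tealight [(0.61, [np.float64(348.0), np.float64(189.0), np.float64(17.0), np.float64(18.0)])]
ring_cone [(0.78, [np.float64(374.0), np.float64(196.0), np.float64(22.0), np.float64(28.0)])]
wood_top [(0.79, [np.float64(349.0), np.float64(202.0), np.float64(20.0), np.float64(28.0)])]
top [ 467.90822415   21.4243
[... 948 characters left out ...]
21.0)])]
{'t': 0.9, 'joint_positions': array([-7.31995140e+01,  2.75142875e+01,  9.14620150e+01, -8.64937038e-04,
        6.10260751e+01, -2.66919176e+00]), 'qd': array([-0.01661014,  0.06927966, -0.00131064, -0.06741953,  0.02885574,
        0.02872671]), 'joint_efforts': array([ 2.93344849e-03, -9.50464582e+01, -4.30639923e+01, -2.88333895e-04,
        9.95407645e-04,  2.46495539e-06]), 'position': array([ 216.66862007, -612.8062643 ,  231.28190994]), 'orientation': array([-1.79997590e+02,  6.45123524e-04,  1.94700968e+01]), 'wrist_force': array([-0.06827337,  0.1436584 , -0.28120296]), 'moment': array([ 0.02996493, -0.03429593, -0.00541502]), 'grasp_force': 0.0, 'width': 85.5882982307412}
```

```bash
python3 - <<'E'
import cv2
a=cv2.imread('pics/top0.png')[90:310,80:430];cv2.imwrite('pics/t1.png',cv2.resize(a,(800,503),interpolation=2))
b=cv2.imread('pics/scene0.png')[110:300,100:420];cv2.imwrite('pics/s1.png',cv2.resize(b,(800,475),interpolation=2))
E
```

```text
(no output)
```

View pics/t1.png

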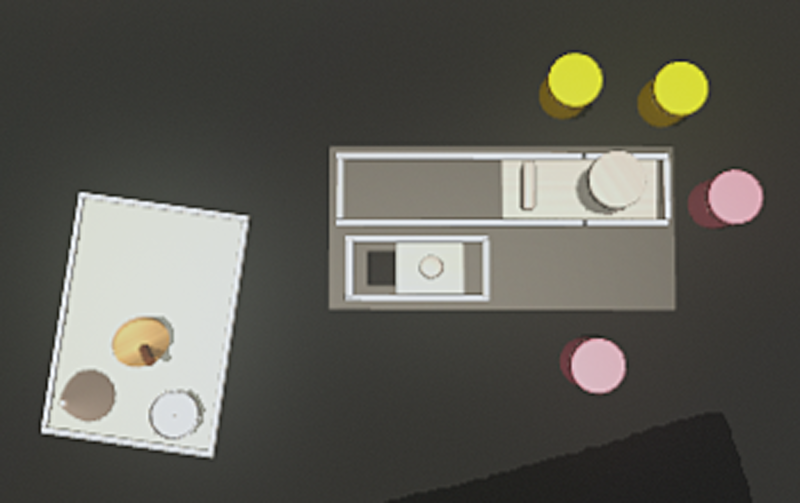

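View pics/s1.png

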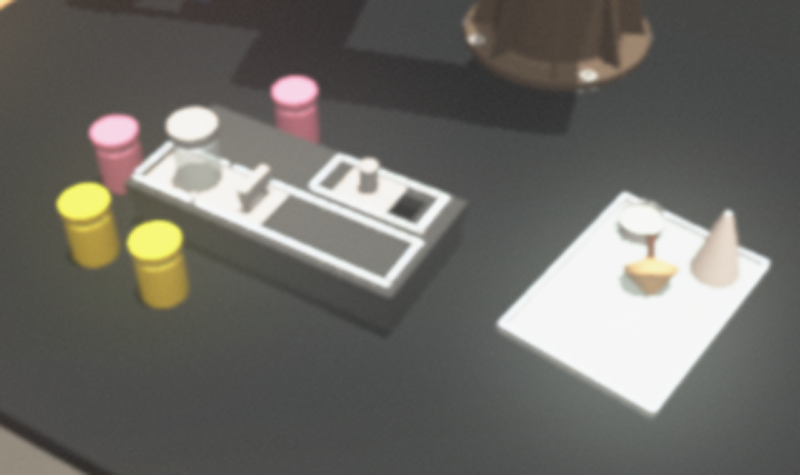

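The listed jar is the clear one with the steel lid on the shutter, at top pixel (349,169) and scene pixel (177,160). Four things could be taken for it:
- Pink jars at top (402,176) and (342,250).
- Yellow jars at top (332,125) and (378,128).

The crops already show it close enough to choose. The clear tray end is the upper part of the tray in the top picture.

```bash
python3 - <<'E'
from h import *
c=read_camera('top');s=read_camera('scene')
T=lambda u,v,z:ray(c,80+(u+.5)/2.2857-.5,90+(v+.5)/2.2857-.5,z)
S=lambda u,v,z:ray(s,100+(u+.5)/2.5-.5,110+(v+.5)/2.5-.5,z)
B=np.array([T(*p,70) for p in[(330,147),(674,147),(676,310),(329,310)]]);print(B.round(1))
bc=B.mean(0);yaw=np.degrees(np.arctan2(*( -(B[0]-B[1]+B[3]-B[2])[:2]*[1,-1])));print('burner',bc,yaw)
W=np.array([T(*p,14) for p in[(80,193),(248,215),(213,457),(42,432)]]);print(W.round(1))
ex=(W[0]+W[1]-W[2]-W[3]);ty=np.arctan2(ex[1],ex[0]);tc=W.mean(0);print('tray',tc,np.degrees(ty),'target',tc[:2]+75*np.array([np.cos(ty),np.sin(ty)]))
print('lid T,S',T(616,180,163),S(192,126,163))
print('knob',T(431,266,115),S(369,163,115))
print('grip',T(529,186,115),S(256,180,115))
pl=[T(502,160,75),T(502,217,75)];print('shutter +y edge',pl)
print('filler edges',T(396,268,75),T(464,268,75)); print('marks',T(584,155,79),T(584,223,79))
E
```

```text
[[ 645.6   92.7   70. ]
 [ 645.6 -288.1   70. ]
 [ 465.6 -287.5   70. ]
 [ 465.1   93.    70. ]]
burner [555.48051901 -97.45816494  70.        ] 0.030698297603752187
[[600.8 387.7  14. ]
 [575.1 191.4  14. ]
 [296.6 229.   14. ]
 [324.6 426.2  14. ]]
tray [449.25743543 308.58578096  14.        ] -7.804572291890492 target [523.56271096 298.40118332]
lid T,S [ 596.82769204 -202.67860105  163.        ] [ 602.88517943 -199.61777293  163.        ]
knob [511.7091628  -17.43792444 115.        ] [508.74866668 -17.22733116 115.        ]
grip [ 596.62910802 -121.37276573  115.        ] [ 600.6079077 -115.0530559  115.       ]
shutter +y edge [array([630.36645748, -97.32558779,  75.        ]), array([567.31466432, -96.96857053,  75.        ])]
filler edges [511.16089705  19.42574691  75.        ] [511.22443632 -55.06109134  75.        ]
marks [ 635.29362155 -186.84961547   79.        ] [ 560.40449774 -186.06350301   79.        ]
```

```bash
python3 - <<'E'
import station
print([n for n in dir(station) if n[0]!='_'], getattr(station,'grip_depth',None))
E
python3 -m handwheel '[[[0.9,1,0],[0,0,-1],1],[[0.9,1,0],[0,0,-1],1],[[0.9,1,0],[0,0,-1],1],[[0.9,1,0],[0,0,-0.9],1],[[0.9,1,0],[0,0,0],1],[[0.9,1,0],[0,0,0],1],[[0.9,1,0],[0,0,0],1],[[0.9,1,0],[0,0,0],1],[[0.9,1,0],[0,0,0],1],[[0.9,1,0],[0,0,0],1]]' 40
```

```text
['MotionError', 'cut_out', 'get_obs', 'grip_depth', 'hand_in', 'read_camera'] 18.700000000000003
t: 2.0
position: [487.6, -311.5, 231.5]
orientation: [180.0, -0.0, -0.0]
wrist_force: [0.3, -1.0, -0.9]
width: 85.5
grasp_force: 0.0
```

```bash
python3 -m handwheel '[[[0.93,0.9,0],[0,0,0],1],[[0.93,0.9,0],[0,0,0],1],[[0.93,0.9,0],[0,0,0],1],[[0.93,0.98,0],[0,0,0],1],[[0,0,-0.8],[0,0,0],1],[[0,0,-0.8],[0,0,0],1],[[0,0,-0.6],[0,0,0],1],[[0,0,-0.6],[0,0,0],1],[[0,0,-0.5],[0,0,0],1],[[0,0,0],[0,0,0],1]]' 40
python3 -m handwheel '[[[0,0,0],[0,0,0],0.6],[[0,0,0],[0,0,0],0.55],[[0,0,0],[0,0,0],0.5],[[0,0,0],[0,0,0],0.5],[[0,0,0],[0,0,0],0.5],[[0,0,0],[0,0,0],0.5]]' 30
```

```text
t: 3.0
position: [597.2, -202.0, 130.4]
orientation: [-179.9, 0.2, -0.0]
wrist_force: [-0.6, 0.3, -0.3]
width: 85.4
grasp_force: 0.0
t: 3.6
position: [598.9, -202.7, 133.4]
orientation: [180.0, -0.1, -0.0]
wrist_force: [-1.0, -0.4, 7.3]
width: 57.6
grasp_force: 31.9
```

```bash
python3 -m handwheel '[[[0,0,0],[0,0,0],0.4],[[0,0,0.3],[0,0,0],0.4],[[0,0,0.6],[0,0,0],0.4],[[0,0,1],[0,0,0],0.4],[[0,0,1],[0,0,0],0.4],[[0,0,0.6],[0,0,0],0.4],[[0,0,0],[0,0,0],0.4]]' 40
python3 - <<'E'
from h import *
c=snap('scene','s2.png');cv2.imwrite('pics/s2c.png',cv2.resize(c['pixels'][80:280,90:350,::-1],(780,600),interpolation=2))
E
```

```text
t: 4.3
position: [599.6, -202.9, 240.7]
orientation: [179.9, -0.3, -0.0]
wrist_force: [-0.6, -0.4, -2.6]
width: 57.2
grasp_force: 43.6
```

View pics/s2c.png

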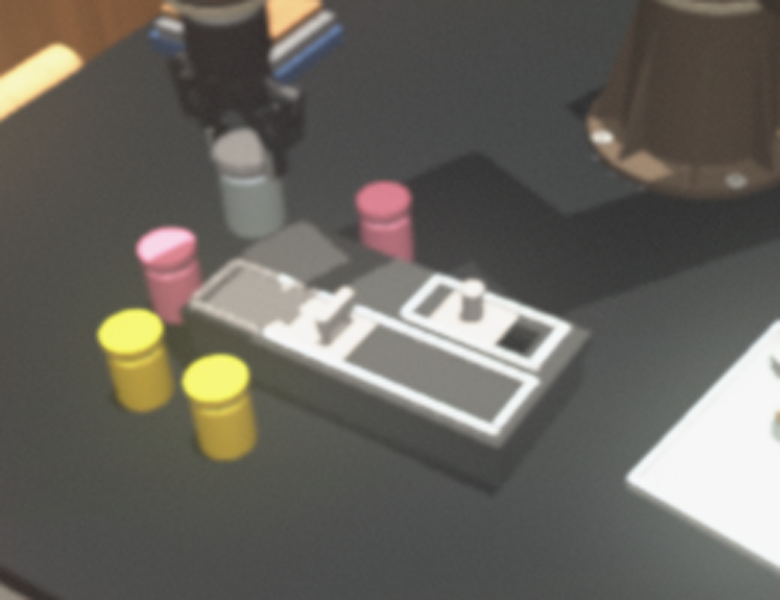

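The clear jar hangs upright in the gripper at crop (250,180), and the burner is undisturbed. Next I carry the jar to the tray.

```bash
python3 -m handwheel '[[[-0.1,0.4,0],[0,0,0],0.4],[[-0.1,0.8,0],[0,0,0],0.4],[[-0.1,1,0],[0,0,0],0.4],[[-0.1,1,0],[0,0,0],0.4],[[-0.1,1,0],[0,0,0],0.4],[[-0.1,1,0],[0,0,0],0.4],[[-0.1,1,0],[0,0,0],0.4],[[-0.1,1,0],[0,0,0],0.4],[[-0.1,1,0],[0,0,0],0.4],[[-0.1,1,0],[0,0,0],0.4]]'
python3 -m handwheel '[[[-0.2,1,0],[0,0,0],0.4],[[-0.2,1,0],[0,0,0],0.4],[[-0.2,1,0],[0,0,0],0.4],[[-0.2,1,0],[0,0,0],0.4],[[-0.2,1,0],[0,0,0],0.4],[[-0.2,1,0],[0,0,0],0.4],[[-0.2,0.8,0],[0,0,0],0.4],[[-0.1,0.4,0],[0,0,0],0.4],[[0,0.3,0],[0,0,0],0.4],[[0,0,0],[0,0,0],0.4]]'
```

```text
t: 5.35
position: [566.7, 75.2, 235.9]
orientation: [180.0, 0.1, -0.0]
wrist_force: [0.5, 0.1, -2.4]
width: 56.9
grasp_force: 43.6
t: 6.35
position: [522.9, 299.1, 236.7]
orientation: [180.0, 0.0, 0.0]
wrist_force: [0.0, -0.5, -2.4]
width: 56.8
grasp_force: 43.6
```

```bash
python3 -m handwheel '[[[0,0,-0.5],[0,0,0],0.4],[[0,0,-1],[0,0,0],0.4],[[0,0,-1],[0,0,0],0.4],[[0,0,-1],[0,0,0],0.4],[[0,0,-0.8],[0,0,0],0.4],[[0,0,-0.5],[0,0,0],0.4],[[0,0,-0.3],[0,0,0],0.4],[[0,0,-0.2],[0,0,0],0.4],[[0,0,-0.1],[0,0,0],0.4],[[0,0,0],[0,0,0],0.4]]'
python3 -m handwheel '[[[0,0,-0.05],[0,0,0],0.4],[[0,0,-0.05],[0,0,0],0.4],[[0,0,0],[0,0,0],0.4]]'
```

```text
t: 7.35
position: [523.6, 298.7, 75.7]
orientation: [-180.0, -0.0, -0.0]
wrist_force: [-1.4, 0.3, -1.7]
width: 56.9
grasp_force: 43.6
t: 7.65
position: [523.3, 298.7, 72.5]
orientation: [-180.0, -0.0, -0.0]
wrist_force: [0.6, -0.1, -2.6]
width: 57.3
grasp_force: 43.6
```

```bash
python3 -m handwheel '[[[0,0,-0.05],[0,0,0],0.4],[[0,0,-0.05],[0,0,0],0.4],[[0,0,0],[0,0,0],0.4]]'
python3 -m handwheel '[[[0,0,-0.04],[0,0,0],0.4],[[0,0,0],[0,0,0],0.4]]'
python3 -m handwheel '[[[0,0,-0.04],[0,0,0],0.4],[[0,0,0],[0,0,0],0.4]]'
```

```text
t: 7.95
position: [523.1, 298.5, 69.1]
orientation: [180.0, 0.0, -0.0]
wrist_force: [1.3, 0.8, -2.9]
width: 57.2
grasp_force: 43.6
t: 8.15
position: [523.2, 298.5, 67.9]
orientation: [180.0, 0.0, -0.0]
wrist_force: [0.5, 0.1, -1.7]
width: 56.9
grasp_force: 43.6
t: 8.35
position: [523.2, 298.5, 66.7]
orientation: [180.0, 0.0, -0.0]
wrist_force: [-1.1, -0.6, -2.3]
width: 56.9
grasp_force: 43.6
```

```bash
python3 -m handwheel '[[[0,0,-0.04],[0,0,0],0.4],[[0,0,0],[0,0,0],0.4]]'
python3 -m handwheel '[[[0,0,-0.03],[0,0,0],0.4],[[0,0,0],[0,0,0],0.4]]'
```

```text
t: 8.55
position: [523.6, 298.6, 66.6]
orientation: [-180.0, -0.0, -0.0]
wrist_force: [-4.3, -2.7, 12.1]
width: 56.9
grasp_force: 44.9
t: 8.75
position: [523.8, 298.6, 66.5]
orientation: [-180.0, -0.1, -0.0]
wrist_force: [-4.8, -5.3, 27.0]
width: 57.2
grasp_force: 46.2
```

```bash
python3 -m handwheel '[[[0,0,0.05],[0,0,0],0.4],[[0,0,0],[0,0,0],0.4]]'
python3 -m handwheel '[[[0,0,0],[0,0,0],0.72],[[0,0,0],[0,0,0],0.8],[[0,0,0],[0,0,0],1],[[0,0,0],[0,0,0],1],[[0,0,0.5],[0,0,0],1],[[0,0,1],[0,0,0],1],[[0,0,1],[0,0,0],1],[[0,0,1],[0,0,0],1],[[0,0,1],[0,0,0],1],[[0,0,0.5],[0,0,0],1]]'
python3 - <<'E'
from h import *
c=snap('scene','s3.png');cv2.imwrite('pics/s3c.png',cv2.resize(c['pixels'][90:290,200:460,::-1],(780,600),interpolation=2))
E
```

```text
t: 8.95
position: [523.5, 298.7, 66.6]
orientation: [-180.0, -0.0, -0.0]
wrist_force: [-0.7, -0.9, 2.7]
width: 57.3
grasp_force: 44.1
t: 9.95
position: [524.2, 299.0, 220.3]
orientation: [-179.9, -0.2, -0.0]
wrist_force: [0.5, -0.2, 0.4]
width: 85.4
grasp_force: 0.0
```

View pics/s3c.png

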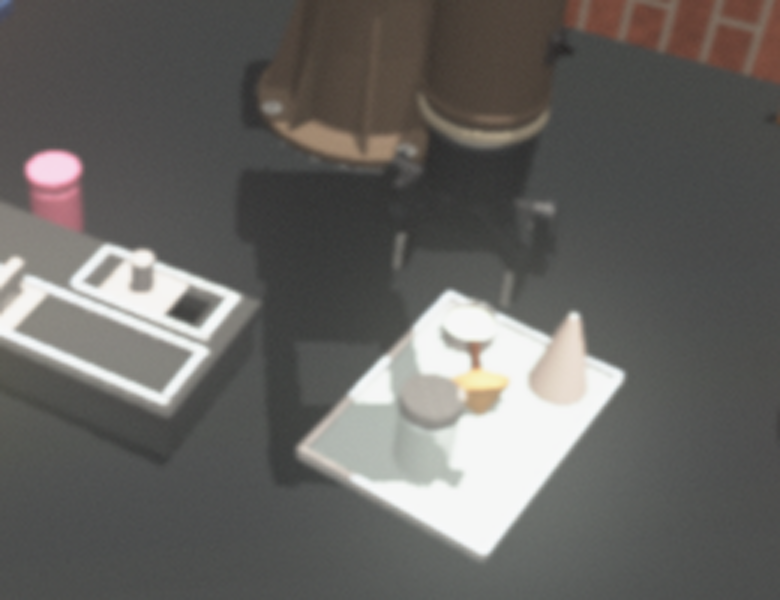

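The jar stands upright on the clear end, around crop (430,430), and the ornaments are untouched. Next is the knob.

```bash
python3 -m handwheel '[[[0,-0.5,0],[0,0,0],1],[[0,-1,0],[0,0,0],1],[[0,-1,0],[0,0,0],1],[[0,-1,0],[0,0,0],1],[[0,-1,0],[0,0,0],1],[[-0.1,-1,0],[0,0,0],1],[[-0.1,-1,0],[0,0,0],1],[[-0.1,-1,0],[0,0,0],1],[[-0.1,-1,0],[0,0,0],1],[[0,-1,0],[0,0,0],1]]'
python3 -m handwheel '[[[0,-0.7,-0.2],[0,0,0],1],[[0,-0.3,-0.6],[0,0,0],1],[[0,0,-0.9],[0,0,0],1],[[0,0,-0.9],[0,0,0],1],[[0,0,-0.8],[0,0,0],1],[[0,0,-0.5],[0,0,0],1],[[0,0,-0.3],[0,0,0],1],[[0,0,0],[0,0,0],1]]'
```

```text
t: 11.0
position: [509.7, 11.8, 215.8]
orientation: [180.0, 0.1, -0.0]
wrist_force: [0.4, -0.2, 0.1]
width: 85.2
grasp_force: 0.0
t: 11.8
position: [510.0, -16.7, 89.2]
orientation: [-180.0, 0.1, -0.0]
wrist_force: [0.1, 0.6, 0.7]
width: 85.3
grasp_force: 0.0
```

```bash
python3 -m handwheel '[[[0,0,0],[0,0,0],0.5],[[0,0,0],[0,0,0],0.35],[[0,0,0],[0,0,0],0.2],[[0,0,0],[0,0,0],0.2],[[0,0,0],[0,0,0],0.2],[[0,0,0],[0,0,0],0.2],[[0,0,0],[0,0,0],0.2]]' 25
python3 -m handwheel '[[[0,0.2,0],[0,0,0],0.2],[[0,0.3,0],[0,0,0],0.2],[[0,0.3,0],[0,0,0],0.2],[[0,0.2,0],[0,0,0],0.2],[[0,0.1,0],[0,0,0],0.2],[[0,0,0],[0,0,0],0.2]]'
```

```text
t: 12.5
position: [511.6, -16.4, 90.8]
orientation: [180.0, -0.0, -0.0]
wrist_force: [-0.8, -0.0, 7.2]
width: 23.2
grasp_force: 25.3
t: 13.1
position: [511.6, 17.0, 90.8]
orientation: [-180.0, -0.1, -0.0]
wrist_force: [-0.7, 2.3, 7.8]
width: 22.9
grasp_force: 25.2
```

```bash
python3 -m handwheel '[[[0,0.1,0],[0,0,0],0.2],[[0,0.1,0],[0,0,0],0.2],[[0,0.1,0],[0,0,0],0.2]]'
python3 -m handwheel '[[[0,0.06,0],[0,0,0],0.2],[[0,0.06,0],[0,0,0],0.2]]'
python3 -m handwheel '[[[0,0.05,0],[0,0,0],0.2],[[0,0.05,0],[0,0,0],0.2]]'
```

```text
t: 13.4
position: [511.6, 25.5, 90.8]
orientation: [180.0, -0.0, -0.0]
wrist_force: [-0.2, -2.3, 7.5]
width: 23.3
grasp_force: 25.2
t: 13.6
position: [511.6, 29.1, 90.8]
orientation: [180.0, -0.0, -0.0]
wrist_force: [-1.2, -8.5, 7.6]
width: 22.8
grasp_force: 25.5
t: 13.8
position: [511.6, 29.8, 90.9]
orientation: [179.8, -0.0, 0.1]
wrist_force: [-2.5, -50.1, 9.3]
width: 22.8
grasp_force: 28.2
```

The slide is against its stop: contact built up at y≈29.5. I'll ease off, release and go to the bar.

```bash
python3 -m handwheel '[[[0,-0.08,0],[0,0,0],0.2],[[0,0,0],[0,0,0],0.2]]'
python3 -m handwheel '[[[0,0,0],[0,0,0],0.4],[[0,0,0],[0,0,0],0.6],[[0,0,0],[0,0,0],0.7],[[0,0,0],[0,0,0],0.7],[[0,0,0.5],[0,0,0],1],[[0,0,1],[0,0,0],1],[[0,0,1],[0,0,0],1],[[0,0,1],[0,0,0],1],[[0,0,0],[0,0,0],1]]'
python3 - <<'E'
from h import *
c=snap('top','t4.png');cv2.imwrite('pics/t4c.png',cv2.resize(c['pixels'][140:240,210:390,::-1],(792,440),interpolation=2))
E
```

```text
t: 14.0
position: [511.5, 29.1, 90.9]
orientation: [180.0, -0.0, -0.0]
wrist_force: [-1.5, -8.9, 8.1]
width: 23.0
grasp_force: 26.0
t: 14.9
position: [513.3, 29.9, 198.8]
orientation: [-180.0, -0.3, -0.0]
wrist_force: [0.3, 0.5, -0.8]
width: 85.0
grasp_force: 0.0
```

View pics/t4c.png

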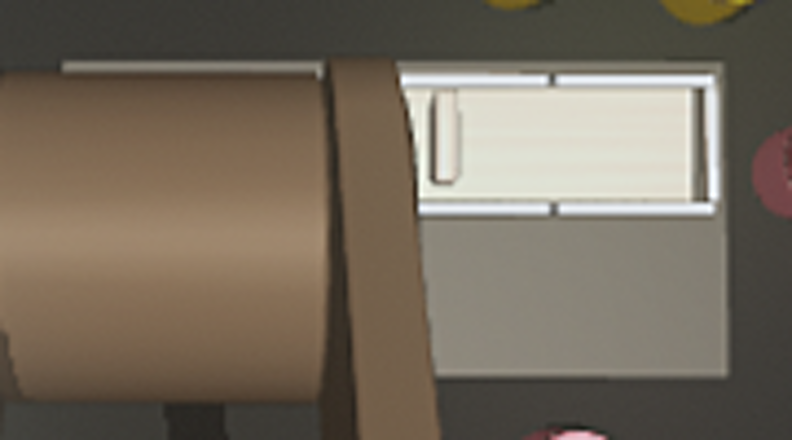

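The shutter's end edge shows at u=692, the marks at u=552 and the bar at (448,137).

```bash
python3 - <<'E'
from h import *
c=read_camera('top')
T=lambda u,v,z:ray(c,210+(u+.5)/4.4-.5,140+(v+.5)/4.4-.5,z).round(1)
print(T(692,145,75),T(552,79,79),T(553.5,209,79),T(449,137,115),get_obs()['position'])
E
```

```text
[ 597.9 -266.6   75. ] [ 635.2 -186.5   79. ] [ 560.8 -186.5   79. ] [ 597.5 -122.6  115. ] [511.56254688  29.86174487 195.74790663]
```

```bash
python3 -m handwheel '[[[0.3,-0.5,0],[0,0,0],1],[[0.5,-1,0],[0,0,0],1],[[0.6,-1,0],[0,0,0],1],[[0.6,-1,0],[0,0,0],1],[[0.6,-1,0],[0,0,0],1],[[0.27,-0.55,0],[0,0,0],1],[[0,0,-0.5],[0,0,0],1],[[0,0,-0.9],[0,0,0],1],[[0,0,-0.5],[0,0,0],1],[[0,0,0],[0,0,0],1]]'
python3 -m handwheel '[[[0,0,-0.6],[0,0,0],1],[[0,0,-0.6],[0,0,0],1],[[0,0,-0.35],[0,0,0],1],[[0,0,0],[0,0,0],1],[[0,0,0],[0,0,0],1]]'
```

```text
t: 16.0
position: [595.4, -121.5, 135.3]
orientation: [-179.9, 0.3, -0.0]
wrist_force: [-0.3, -1.0, 0.2]
width: 85.4
grasp_force: 0.0
t: 16.5
position: [597.6, -121.8, 92.3]
orientation: [180.0, -0.0, -0.0]
wrist_force: [0.3, -0.7, 0.0]
width: 85.7
grasp_force: 0.0
```

```bash
python3 -m handwheel '[[[0,0,0],[0,0,0],0.5],[[0,0,0],[0,0,0],0.3],[[0,0,0],[0,0,0],0.1],[[0,0,0],[0,0,0],0.1],[[0,0,0],[0,0,0],0.1],[[0,0,0],[0,0,0],0.1],[[0,0,0],[0,0,0],0.1],[[0,0,0],[0,0,0],0.1]]' 25
python3 -m handwheel '[[[0,0.2,0],[0,0,0],0.1],[[0,0.4,0],[0,0,0],0.1],[[0,0.5,0],[0,0,0],0.1],[[0,0.5,0],[0,0,0],0.1],[[0,0.5,0],[0,0,0],0.1],[[0,0.3,0],[0,0,0],0.1],[[0,0.2,0],[0,0,0],0.1],[[0,0.07,0],[0,0,0],0.1],[[0,0,0],[0,0,0],0.1],[[0,0,0],[0,0,0],0.1]]'
python3 - <<'E'
from h import *
c=snap('top','t5.png');cv2.imwrite('pics/t5c.png',cv2.resize(c['pixels'][140:240,210:390,::-1],(792,440),interpolation=2))
E
```

```text
t: 17.3
position: [597.4, -121.7, 92.0]
orientation: [180.0, -0.0, -0.0]
wrist_force: [-1.0, -0.3, 6.2]
width: 13.3
grasp_force: 27.9
t: 18.3
position: [597.4, -41.1, 92.0]
orientation: [-180.0, -0.0, -0.0]
wrist_force: [-0.9, 1.9, 5.9]
width: 13.3
grasp_force: 28.0
```

View pics/t5c.png

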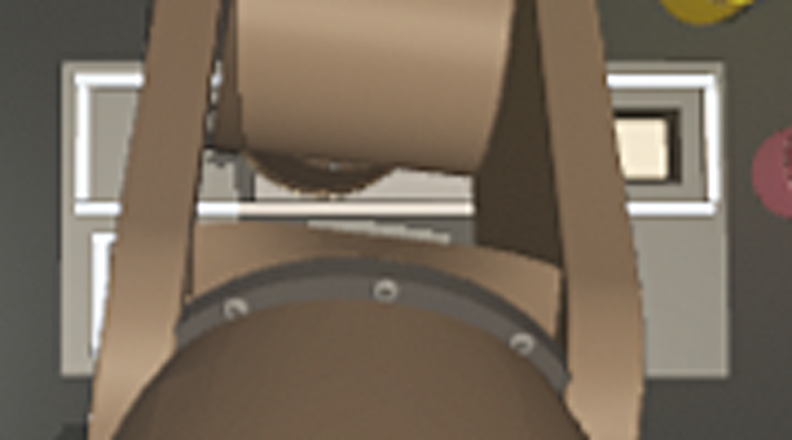

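The mouth is partly open, but the arm hides the edge. I'll let go, rise and swing clear to check.

```bash
python3 -m handwheel '[[[0,0,0],[0,0,0],0.3],[[0,0,0],[0,0,0],0.5],[[0,0,0],[0,0,0],0.6],[[0,0,0.5],[0,0,0],0.6],[[0,0,1],[0,0,0],0.6],[[0,0,1],[0,0,0],0.6],[[0,0,1],[0,0,0],1],[[0,0,1],[0,0,0],1],[[0,-0.5,0.5],[0,0,0],1],[[-0.5,-1,0],[0,0,0],1]]'
python3 -m handwheel '[[[-0.5,-1,0],[0,0,0],1],[[-0.5,-1,0],[0,0,0],1],[[-0.5,-1,0],[0,0,0],1],[[-0.5,-1,0],[0,0,0],1],[[-0.5,-1,0],[0,0,0],1],[[-0.5,-1,0],[0,0,0],1],[[-0.5,-1,0],[0,0,0],1],[[-0.5,-1,0],[0,0,0],1],[[-0.5,-1,0],[0,0,0],1],[[-0.5,-1,0],[0,0,0],1]]'
python3 -m handwheel '[[[0,-1,0],[0,0,0],1],[[0,-1,0],[0,0,0],1],[[0,-1,0],[0,0,0],1],[[0,0,0],[0,0,0],1]]'
python3 - <<'E'
from h import *
c=snap('top','t6.png');cv2.imwrite('pics/t6c.png',cv2.resize(c['pixels'][140:240,210:390,::-1],(792,440),interpolation=2))
s=snap('scene','s6.png');cv2.imwrite('pics/s6c.png',cv2.resize(s['pixels'][110:300,110:420,::-1],(792,485),interpolation=2))
E
```

```text
t: 19.35
position: [584.9, -86.1, 245.7]
orientation: [180.0, -0.3, 0.1]
wrist_force: [0.6, -0.8, -0.9]
width: 85.1
grasp_force: 0.0
t: 20.35
position: [431.6, -387.8, 243.0]
orientation: [180.0, -0.0, -0.0]
wrist_force: [1.0, 0.4, -0.0]
width: 85.2
grasp_force: 0.0
t: 20.75
position: [432.0, -480.0, 242.7]
orientation: [179.9, -0.1, -0.1]
wrist_force: [0.2, 0.5, -0.7]
width: 85.2
grasp_force: 0.0
```

View pics/t6c.png

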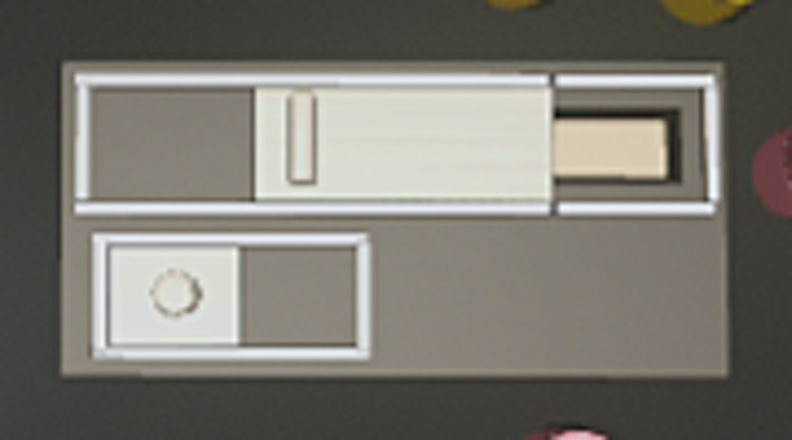

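View pics/s6c.png

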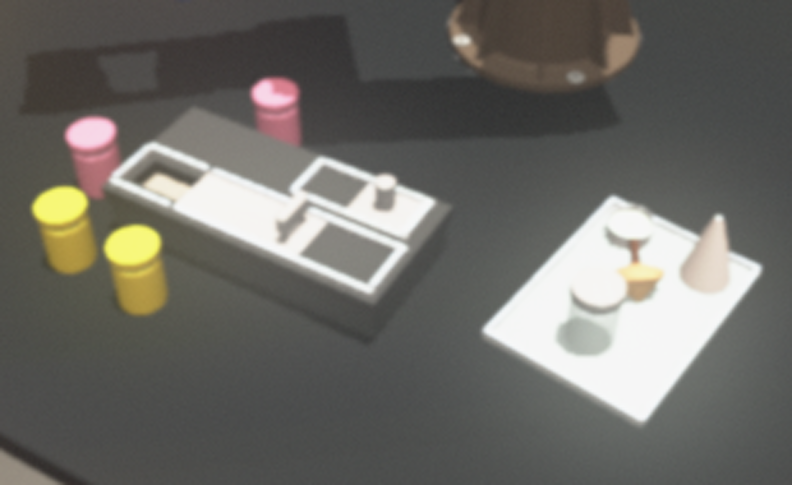

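In the top picture the shutter edge (u≈552) is level with the marks. The filler plate is flush with its stop (u≈108). In the scene picture the jar stands upright on the clear end at (595,320).

```bash
python3 -c "from station import *; print(hand_in())"
```

```text
the job is handed in; nothing more can be done
None
```

I've handed the job in after about 21 s: the jar stands upright on the clear end of the tray with the ornaments untouched, the filler slide is home against its stop, and the shutter was then opened to the half-open marks and released.

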